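Hang the rinsed mixing cup on the drying peg and lock it

ROBOT

A 6-joint arm with a two-finger parallel gripper is mounted at the origin on the work surface. World frame = base frame: x ahead of the robot, y to its left, z up, the work surface at z = 0. Lengths are in m, angles in degrees, forces in N, time in s.
With the tool pointing down it reaches from about 0.325 to 0.775 m from the base axis. Payload 5.5 kg.
Tool frame: the origin (TCP) lies at the centre of the arm's flange, where the gripper is bolted on; the fingertips stand 182 mm ahead of it and the grasp point (between the pads) lies 163 mm ahead of it; z points along the fingers, y is the line along which they close (so a half turn about z gives the same grasp; the last joint's range is limited). The gripper opens to 88 mm and grips with 3 to 60 N. Pads are 20 mm wide; open, the fingers measure 115 mm over their backs; the gripper's body (75 mm by 178 mm) begins 61 mm behind the grasp point.
Start: joints at [-78.249, 5.22, 70.514, -0, 104.267, -3.249], TCP at [0.155, -0.58, 0.405] pointing down, gripper open.
Joint ranges: [-164.24, 164.24], [-49.07, 125.15], [9.68, 141.18], [-86.29, 266.29], [3.28, 154.24], [-151.56, 151.56]. Speed limits (degrees/s): [147.25, 147.25, 172.46, 180, 180, 180].

INTERFACE

Orientations are given as [roll, pitch, yaw] about the fixed x, y, z axes, in that order (R = Rz(yaw) Ry(pitch) Rx(roll)).
In Python, from station import r gives the robot as it stands. The module is installed in compiled form; this text tells all that it offers. Calls block until the motion is done:
- r.reach(position, orientation): joint-space move of the TCP to a pose.
- r.servo_line(position, rotation=None, speed=0.15): straight line of the TCP; rotation=None keeps the orientation; speed is the mean speed in m/s.
- r.move_joints(angles): joint-space move.
- r.let_go() and r.grab(squeeze=None): open the fingers fully, or close them until they stop; squeeze is the grip in N (None keeps the last).
- r.wait(seconds).
- r.inverse_kinematics(position, orientation): joint angles nearest the present ones, or None.
- r.sense(): the state.
- r.snapshot(name): name is "scene" or "top" or "wrist"; returns a dict with "frame" (480x640x3 uint8, red, green, blue), "fx", "fy", "cx", "cy" (pixels), "dist_coeffs" ([k1, k2, p1, p2, k3] as OpenCV has them; the pictures are not rectified), "R" (3x3) and "t" (3): a world point X has camera coordinates R X + t. Camera axes: x right, y down, z forward; pixel columns grow to the right and rows downward; lengths in m; the calibration is good to about 2 mm. A picture is of the moment at which its call begins. There is no depth.
A pose or a line that the arm cannot do raises r.IKError and nothing moves.
- r.hand_in(): hands the job in; it is judged then, once.
The state is a dict: "clock": time; "joints": joint angles; "joint_vel": joint speeds; "joint_torque": joint torques, N m; "tcp_pos": TCP position; "orientation": TCP orientation; "contact_force": force on the tool from outside, world axes, zero at the start; "torque": the same for the moment, N m; "opening": finger opening in m; "gripper_force": force on a finger pad.
Only numpy, scipy, OpenCV 4.12 (cv2) and the standard library are available. Lean on these libraries where they do the work, as an engineer would, in place of code of your own. Each camera call takes 0.05 s, during which the arm holds its last target. There are 200 camera calls.

TASK

Take the rinsed tall mixing cup out of its cradle, turn it upside down and lower it over the peg of the drying stand, keeping hold of it until its lip rests all round on the metal disc at the foot of the peg. Then let go and push the black tab of the stand's lock slide all the way to its end stop, so that the fork closes over the cup's lip. Leave the jars and the other things on the table where they are.

Things in the scene. Friction and masses are not known exactly. Their poses are not given: they have to be found in the camera images.
- cup: White round plastic mixing cup, 110 mm tall, about 90 g, straight body 56 mm in outer diameter, 3 mm wall (50 mm inner diameter, 106 mm deep), with a flat lip 72 mm in diameter and 4 mm thick round its mouth. Origin: centre of the outside of its closed bottom; its z axis runs along the cup from the bottom to the mouth. At the start it lies on its side in the cradle with the mouth facing roughly away from the robot and its axis level, 50 mm above the table.
- cup_mouth (a point): Centre of the cup's mouth, in the plane of the lip's outer face, 110 mm from the cup's origin along the cup's z axis.
- cradle: Low wooden cradle fixed to the table: a floor 120 x 60 mm, 8 mm thick, with two V supports, each 8 mm thick along the cup and up to 41 mm high and 69 mm wide, centred 47 mm to the robot's side (-x) and 30 mm to the far side (+x) of its middle. They carry the cup about 8 mm and 85 mm from its bottom; between them the cup is free on both sides. Origin: centre of the underside; x along the cup towards its mouth, z up.
- stand: Drying stand fixed to the table: plywood base 100 mm (its x) by 230 mm (its y), 18 mm thick. The peg stands upright 65 mm from the middle towards -y; the lock slide runs on the +y half. Origin: centre of the underside, z up.
- seat (a point): Foot of the peg, on the peg's axis, at the top of the steel disc (86 mm across, 22 mm above the table) on which the cup's lip must rest. Axes as the stand's. The peg is 82 mm high above this point, 32 mm thick with a tapered tip; over its last 20 mm it widens by a cone to a 46 mm collar, 6 mm high, which centres the cup with 2 mm play all round.
- lock (a joint): Travel of the lock slide in m: 0 open (fork withdrawn from the peg), 0.055 at its end stop (fork closed over the cup's lip). It moves along the stand's -y, towards the peg; it has about 2.5 N of friction and some drag and stays where it is left. The fork's underside is 7 mm and its top 13 mm above the disc, its tines 63 mm apart: it passes over the lip of a cup that is fully home, and is blocked by one that is not. The start opening varies by some mm.
- lock_grip (a point): Centre of the black upright tab by which the slide is pushed: 36 mm wide (stand's x), 12 mm thick (stand's y), 45 mm tall, from 35 to 80 mm above the table. It moves with the slide; open it is 156 mm and closed 101 mm from the peg's axis. Push it on its outer (+y) face.
- jar_small: Bystander, leave alone: small pigment jar, 48 mm across, 62 mm tall. Origin: centre of its underside.
- jar_mid: Bystander, leave alone: glass pigment jar, 54 mm across, 70 mm tall. Origin: centre of its underside.
- jar_big: Bystander, leave alone: pigment jar, 76 mm across, 85 mm tall. Origin: centre of its underside.
- jar_big2: Bystander, leave alone: pigment jar, 76 mm across, 85 mm tall. Origin: centre of its underside.
- short_cup: Bystander, leave alone: short wide mixing cup standing upright, 68 mm across, 55 mm tall. Origin: centre of its underside.
- wood_tray: Bystander, leave alone: open wooden tray, 130 x 200 x 35 mm. Origin: centre of its underside.
- phone: Bystander, leave alone: phone lying flat, 75 x 150 x 9 mm. Origin: centre of its underside.
- stirrer: Bystander, leave alone: wooden-handled spatula lying flat, 170 mm long. Origin: centre of its underside.
Not all that is in view belongs to the job. Leave any red or turquoise look-alike of the cup alone.

How it is judged:
By the outcome, as a careful person would: the job done as asked, in the order asked, and still so for the second after the job is handed in, with the robot touching nothing.
It also fails if it takes over 69 s, if anything falls off the work surface, if the arm or the gripper's body presses on something with over 40 N, if the wrist force passes 120 N, or if a joint passes its speed limit or range.

## Working session

There is one attempt and no reset: what is moved stays moved. The work goes in short steps, each a Python script; the robot and the scene stay as the last script left them, time stands still between calls to the robot, and variables do not carry over. Pictures are saved under pics/ and viewed, at most 10 in all, crops included, and the job is handed in when it is done.

```bash
mkdir -p pics; python3 - <<'E'
from station import r
import cv2
for n in("scene","top"):
    s=r.snapshot(n); cv2.imwrite(f"pics/{n}0.png",s["frame"][:,:,::-1]); print(n,s["fx"],s["R"],s["t"],s["dist_coeffs"])
s=r.sense();print(s["clock"],s["opening"],s["orientation"])
E
```

```text
scene 520.2179326061537 [[ 0.87637472  0.48134261 -0.01663287]
 [ 0.26126877 -0.50413325 -0.82315752]
 [-0.40460597  0.71704879 -0.56756942]] [-0.45058728 -0.06980137  1.57119586] [0.03073446 0.         0.         0.         0.        ]
top 445.50608708184126 [[-0.02683404 -0.9995317  -0.01470792]
 [-0.99414785  0.02822391 -0.10427592]
 [ 0.1046422   0.01182371 -0.99443965]] [0.03050463 0.5365269  1.10020285] [-0.03691423  0.          0.          0.          0.        ]
0.1 0.08744594703563867 [-1.79899755e+02 -8.71285230e-03  1.50024340e+01]
```

View pics/top0.png

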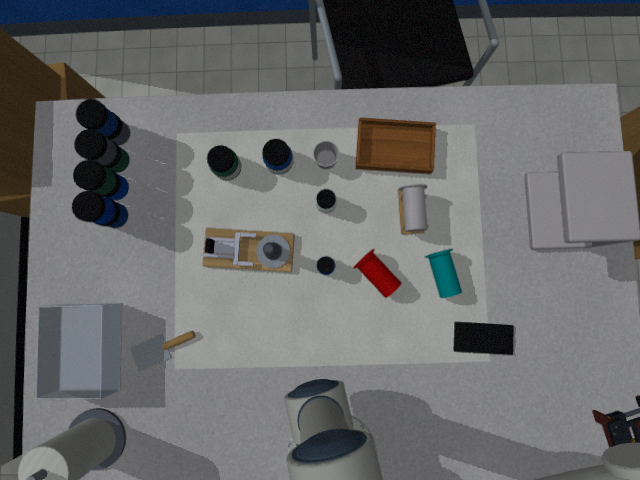

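View pics/scene0.png

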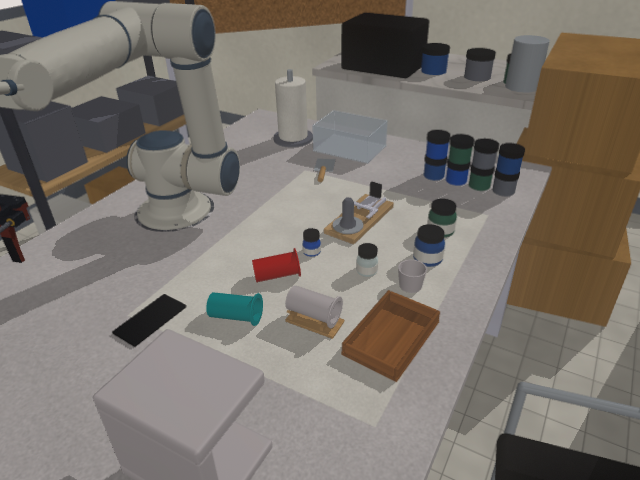

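Cup candidates in the top view are white at (413,208), red at (378,274) and turquoise at (445,274). Only the white one is white and lies in a wooden cradle, with its lip at the far side (row ~187). The stand is at (249,250), with its peg at about (272,251) and its black tab at (210,246). I'll confirm with an enlarged crop.

```bash
python3 - <<'E'
import cv2,numpy as np
im=cv2.imread("pics/top0.png"); sc=cv2.imread("pics/scene0.png")
f=lambda im,u,v,w,h,k:cv2.resize(im[v:v+h,u:u+w],None,fx=k,fy=k,interpolation=cv2.INTER_CUBIC)
a=f(im,385,175,50,70,8); b=f(im,198,220,100,60,4); c=f(sc,270,275,100,70,4)
o=np.zeros((560,800,3),np.uint8); o[:,:400]=a; o[:240,400:]=b; o[250:530,400:]=c
cv2.imwrite("pics/crop1.png",o)
E
```

```text
(no output)
```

View pics/crop1.png

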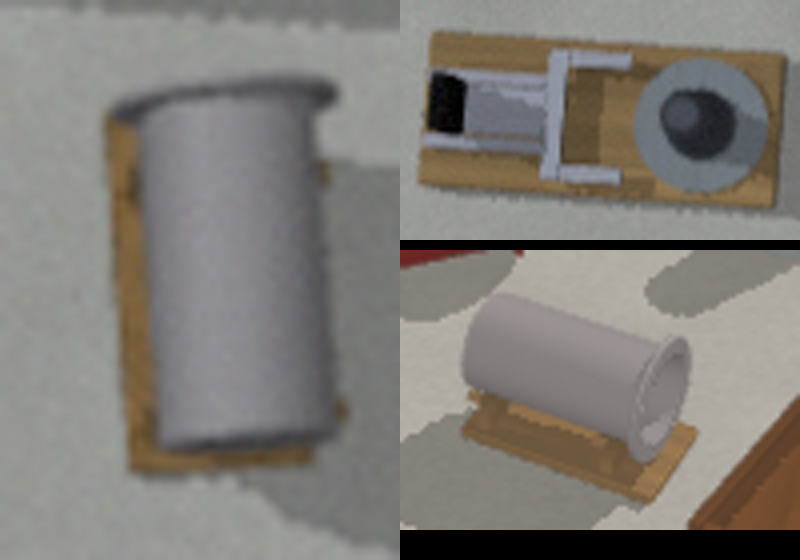

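The crop confirms it: the white cup in the cradle, lip at the far end. Now I'll turn the pixels into positions.

```bash
cat > h.py <<'E'
from station import r
import numpy as np, cv2
from scipy.spatial.transform import Rotation as Ro
def ray(s,uv,z):
    K=np.array([[s["fx"],0,s["cx"]],[0,s["fy"],s["cy"]],[0,0,1]])
    n=cv2.undistortPoints(np.array(uv,float).reshape(-1,1,2),K,np.array(s["dist_coeffs"])).reshape(-1,2)
    R=np.array(s["R"]);c=-R.T@np.array(s["t"]); d=np.c_[n,np.ones(len(n))]@R
    return c+d*((z-c[2])/d[:,2])[:,None]
def proj(s,X):
    K=np.array([[s["fx"],0,s["cx"]],[0,s["fy"],s["cy"]],[0,0,1]])
    return cv2.projectPoints(np.array(X,float).reshape(-1,3),cv2.Rodrigues(np.array(s["R"]))[0],np.array(s["t"],float),K,np.array(s["dist_coeffs"]))[0].reshape(-1,2)
def rpy(xa,za):   # orientation from tool x axis and z axis
    xa=np.array(xa,float);za=np.array(za,float);xa/=np.linalg.norm(xa);za/=np.linalg.norm(za)
    return Ro.from_matrix(np.c_[xa,np.cross(za,xa),za]).as_euler("xyz",degrees=True)
E
python3 - <<'E'
from h import *
np.set_printoptions(precision=4,suppress=True)
s=r.snapshot("top")
A=lambda p:np.array(p)/8+[385,175]
B=lambda p:(np.array(p)-[400,0])/4+[198,220]
L=ray(s,A([(110,110),(337,92)]),.05);b=ray(s,A([(160,440),(335,430)]),.05)
print("lip",L,np.linalg.norm(L[0]-L[1]),"bottom",b,np.linalg.norm(b[0]-b[1]))
m,o=L.mean(0),b.mean(0);print(m,o,m-o,np.linalg.norm(m-o))
d=ray(s,B([(702,125),(635,125),(769,125)]),.022);print("disc",d)
c=ray(s,B([(433,33),(786,53),(775,207),(418,183)]),.018);print("base",c,c.mean(0))
print("tab",ray(s,B([(432,70),(465,75),(463,134),(429,130)]),.08))
print("cam",-np.array(s["R"]).T@np.array(s["t"]))
print("jars",ray(s,[(326,265),(326,200)],.06))
E
```

```text
lip [[ 0.6562 -0.1825  0.05  ]
 [ 0.6599 -0.254   0.05  ]] 0.07165031451367529 bottom [[ 0.5515 -0.1932  0.05  ]
 [ 0.553  -0.2477  0.05  ]] 0.054555907637517165
[ 0.6581 -0.2182  0.05  ] [ 0.5523 -0.2205  0.05  ] [0.1058 0.0022 0.    ] 0.1058323133287974
disc [[0.5099 0.1382 0.022 ]
 [0.5111 0.1809 0.022 ]
 [0.5088 0.0955 0.022 ]]
base [[0.5745 0.3116 0.018 ]
 [0.555  0.084  0.018 ]
 [0.4568 0.093  0.018 ]
 [0.4781 0.3213 0.018 ]] [0.5161 0.2025 0.018 ]
tab [[0.5434 0.2953 0.08  ]
 [0.5397 0.2751 0.08  ]
 [0.5038 0.2764 0.08  ]
 [0.5068 0.2971 0.08  ]]
cam [0.4191 0.0023 1.1505]
jars [[0.4696 0.0055 0.06  ]
 [0.6309 0.001  0.06  ]]
```

```bash
python3 - <<'E'
from h import *
np.set_printoptions(precision=3,suppress=True)
cd=np.array([1,.03,0]); s=.032
g=np.array([.549,-.2205,.05])+cd*s
seat=np.array([.5102,.138,.022])
for sg in(1,-1):
    q=r.inverse_kinematics(g-[0,0,-.163-.09],rpy(sg*cd,[0,0,-1])); print(sg,q)
    q=r.inverse_kinematics(g-[0,0,-.163],rpy(sg*cd,[0,0,-1])); print(sg,q)
    for a in range(-180,180,20):
        h=np.array([np.cos(np.radians(a)),np.sin(np.radians(a)),0])
        o=rpy([0,0,-sg],h); out=[]
        for z in(0,.1):
            p=seat+[0,0,.11-s+z]-.163*h
            q=r.inverse_kinematics(p,o); out.append(None if q is None else np.array(q))
        if any(x is not None for x in out): print(sg,a,*out)
E
```

```text
1 [-23.838   8.647  77.101  -0.     94.252  64.444]
1 [-23.838  11.068  83.652  -0.     85.28   64.444]
1 -120 [ 29.682  54.048  55.242 -60.537 144.565  34.735] [ 29.682  46.728  55.457 -70.152 147.543  23.161]
1 -100 [ 36.566  45.127  69.41  -66.316 131.345  33.584] [ 36.566  37.178  69.608 -73.036 134.045  23.691]
1 -80 [ 42.648  34.693  85.359 -72.211 117.837  34.493] [ 42.648  25.715  85.555 -76.916 120.18   24.812]
1 -60 [ 47.303  22.837 102.288 -79.838 104.08   36.383] [ 47.303  12.198 102.499 -82.584 105.678  25.719]
1 -20 [ 45.397  -8.542 137.371 253.981  71.075  41.516] [ 45.397 -26.849 137.734 260.729  67.109  22.766]
1 60 [-28.425   0.664 128.798  91.001  88.784 140.527] None
1 80 [-26.452  16.054 111.207  79.863 103.026 141.578] None
1 100 [-21.527  28.798  93.964  71.636 116.086 142.949] None
1 120 [-15.186  39.939  77.439  65.162 129.045 143.692] None
1 140 [ -8.104  49.683  62.224  59.057 141.971 142.726] None
-1 [ -23.838    8.647   77.101    0.      94.252 -115.556]
-1 [ -23.838   11.068   83.652    0.      85.28  -115.556]
-1 -120 [  29.682   54.048   55.242  -60.53
[... 261 characters left out ...]
.371  253.981   71.075 -138.484] None
-1 60 [-28.425   0.664 128.798  91.001  88.784 -39.473] [-28.425 -14.901 129.094  90.646  88.563 -24.201]
-1 80 [-26.452  16.054 111.207  79.863 103.026 -38.422] [-26.452   4.177 111.436  82.725 104.796 -26.559]
-1 100 [-21.527  28.798  93.964  71.636 116.086 -37.051] [-21.527  19.068  94.165  76.397 118.718 -26.731]
-1 120 [-15.186  39.939  77.439  65.162 129.045 -36.308] [-15.186  31.523  77.635  71.721 132.076 -26.239]
-1 140 [ -8.104  49.683  62.224  59.057 141.971 -37.274] [ -8.104  42.081  62.429  68.071 145.278 -26.096]<sys>:0: UserWarning: Gimbal lock detected. Setting third angle to zero since it is not possible to uniquely determine all angles.
```

```bash
cat >> h.py <<'E'
def fk(q,P):
    a1,d1,L2,a3,L4,d6=P; q=np.radians(q)
    Z=lambda a:Ro.from_euler("z",a);Y=lambda a:Ro.from_euler("y",a)
    A=Z(q[0]);B=A*Y(q[1]);C=B*Y(q[2]);D=C*Z(q[3])*Y(q[4]);E=D*Z(q[5]+np.pi/2)
    sh=A.apply([a1,0,d1]);el=sh+B.apply([0,0,L2]);w=el+C.apply([a3,0,L4])
    return w+D.apply([0,0,d6]),E.as_matrix(),el,w
E
python3 - <<'E'
from h import *
from scipy.optimize import least_squares
np.set_printoptions(precision=4,suppress=True)
cd=np.array([1,.03,0]); s=.032
g=np.array([.549,-.2205,.05])+cd*s
r.reach(g+[-.03,0,.163+.20],rpy(cd,[0,0,-1]))
import time
Q=[];T=[];O=[]
rng=np.random.default_rng(0)
for i in range(60):
    p=[rng.uniform(.35,.6),rng.uniform(-.3,.3),rng.uniform(.2,.6)];o=[180+rng.uniform(-40,40),rng.uniform(-40,40),rng.uniform(-40,40)]
    q=r.inverse_kinematics(p,o)
    if q is not None:Q.append(q);T.append(p);O.append(Ro.from_euler("xyz",o,degrees=True).as_matrix())
f=lambda P:np.ravel([fk(q,P)[0]-t for q,t in zip(Q,T)])
S=least_squares(f,[0.05,.4,.4,.0,.4,.1]);print(len(Q),S.x,abs(f(S.x)).max(),max(abs(fk(q,S.x)[1]-o).max() for q,o in zip(Q,O)))
np.save("P.npy",S.x)
s=r.snapshot("wrist");np.save("w.npy",s,allow_pickle=True)
cv2.imwrite("pics/w1.png",s["frame"][:,:,::-1]);print(-np.array(s["R"]).T@np.array(s["t"]),r.sense()["tcp_pos"],r.sense()["clock"])
E
```

```text
59 [0.0014 0.1577 0.3822 0.0967 0.5586 0.179 ] 0.04209868256713545 1.27675647831893e-15
[ 0.629  -0.219   0.3946] [ 0.5506 -0.2205  0.4129] 2.1333
```

View pics/w1.png

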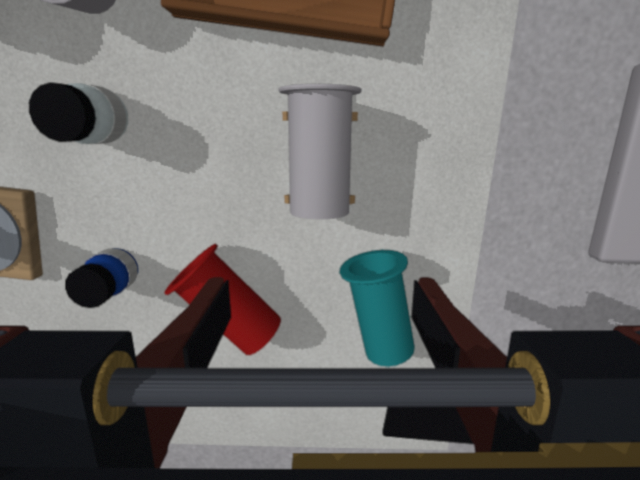

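The wrist view shows the cup with its lip from (279,90) to (361,90), bottom corners near (290,213) and (352,213), and support tips at rows ~116 and ~199.

```bash
python3 - <<'E'
import re
t=open('h.py').read()
t=t.replace("a1,d1,L2,a3,L4,d6=P;","a1,d1,L2,a3,L4,d6,yo,wx=P;").replace("[a1,0,d1]","[a1,yo,d1]").replace("D.apply([0,0,d6])","D.apply([wx,0,d6])")
open('h.py','w').write(t)
E
python3 - <<'E'
from h import *
from scipy.optimize import least_squares
np.set_printoptions(precision=4,suppress=True)
s=np.load("w.npy",allow_pickle=True).item()
print("lip",ray(s,[(279,90),(361,90)],.05),"bot",ray(s,[(290,213),(352,213)],.05))
print("sup",ray(s,[(283,116),(357,116),(285,199),(355,199)],.041))
print("top line",ray(s,[(320,84),(320,97),(320,217)],.078))
print("edges",ray(s,[(288,105),(352,105),(290,205),(351,205)],.055))
Q=[];T=[]
rng=np.random.default_rng(0)
for i in range(80):
    p=[rng.uniform(.35,.6),rng.uniform(-.3,.3),rng.uniform(.2,.6)];o=[180+rng.uniform(-40,40),rng.uniform(-40,40),rng.uniform(-40,40)]
    q=r.inverse_kinematics(p,o)
    if q is not None:Q.append(q);T.append(p)
f=lambda P:np.ravel([fk(q,P)[0]-t for q,t in zip(Q,T)])
S=min((least_squares(f,[a,.4,.4,b,.4,.1,0,0]) for a in(0,.1) for b in (-.1,0,.1)),key=lambda S:S.cost);print(S.x,abs(f(S.x)).max())
e=f(S.x).reshape(-1,3);print(e[:5]);print(np.array(Q)[:5],np.array(T)[:5])
np.save("P.npy",S.x)
E
```

```text
lip [[ 0.6593 -0.1818  0.05  ]
 [ 0.6615 -0.2532  0.05  ]] bot [[ 0.55   -0.1921  0.05  ]
 [ 0.5518 -0.2512  0.05  ]]
sup [[ 0.6381 -0.1845  0.041 ]
 [ 0.6401 -0.2518  0.041 ]
 [ 0.5617 -0.1865  0.041 ]
 [ 0.5637 -0.2542  0.041 ]]
top line [[ 0.6623 -0.2175  0.078 ]
 [ 0.6526 -0.2178  0.078 ]
 [ 0.5536 -0.2207  0.078 ]]
edges [[ 0.647  -0.1901  0.055 ]
 [ 0.6486 -0.2456  0.055 ]
 [ 0.5588 -0.1924  0.055 ]
 [ 0.5605 -0.2494  0.055 ]]
[0.     0.1572 0.3726 0.0969 0.5585 0.1673 0.034  0.    ] 4.996003610813204e-16
[[-0. -0.  0.]
 [ 0.  0.  0.]
 [-0.  0. -0.]
 [-0. -0.  0.]
 [ 0.  0. -0.]]
[[ -6.2358  -5.377  105.4866 -45.8997  74.849   52.4133]
 [ -0.8543 -12.6027  90.6483  41.7508  93.9958 143.0366]
 [-20.6719  16.7905  52.23   -41.4013 119.1994  40.9255]
 [  1.1209 -15.6642 112.6265 -32.0056  90.3084  77.5757]
 [-19.7731   7.7807  51.8059  46.5645 144.381   96.4354]] [[ 0.5092 -0.1381  0.2164]
 [ 0.5017  0.1377  0.4174]
 [ 0.5644 -0.2798  0.4919]
 [ 0.4249 -0.0464  0.2113]
 [ 0.5038 -0.0698  0.5989]]
```

```bash
cat >> h.py <<'E'
P=np.load("P.npy")
lo=np.array([-164.24,-49.07,9.68,-86.29,3.28,-151.56]);hi=np.array([164.24,125.15,141.18,266.29,154.24,151.56])
from scipy.optimize import least_squares
def ik(p,o,seed):
    Rm=Ro.from_euler("xyz",o,degrees=True).as_matrix()
    def f(q):
        t,Rq,_,_=fk(q,P); return np.r_[(t-p)*5,(Rq-Rm).ravel()]
    S=least_squares(f,np.clip(seed,lo+.1,hi-.1),bounds=(lo,hi),x_scale=50)
    return S.x if np.abs(S.fun).max()<1e-4 else None
S_=.030; SEAT=np.array([.5102,.138,.022])
def stand_pose(a,dz,sg=1):
    h=np.array([np.cos(np.radians(a)),np.sin(np.radians(a)),0])
    return SEAT+[0,0,.11-S_+dz]-.163*h, Ro.from_matrix(np.c_[[0,0,-sg],np.cross(h,[0,0,-sg]),h]).as_euler("xyz",degrees=True)
E
python3 -W ignore - <<'E'
from h import *
np.set_printoptions(precision=3,suppress=True)
for a in (-45,-40,-35,-30,-25,-20,-15,-10,0):
    for dz in(0,.1):
        best=None
        for sd in ([45,-8,137,254,71,41],[45,-8,130,200,71,41],[30,-8,130,150,71,90],[45,0,130,-60,71,41],[10,-20,130,-20,30,120],[10,-20,130,180,30,-60]):
            q=ik(*stand_pose(a,dz),sd)
            if q is not None:
                m=np.minimum(q-lo,hi-q).min()
                if best is None or m>best[0]: best=(m,q)
        if best: print(a,dz,best[0],best[1],"wrist",fk(best[1],P)[3])
E
```

```text
-35 0 0.06937802948004901 [ 49.002   4.769 124.189 266.221  85.34   39.112] wrist [0.24  0.327 0.102]
-30 0 3.705326813371812 [ 48.353   0.549 128.605 262.585  80.993  39.739] wrist [0.224 0.303 0.102]
-30 0.1 1.074523907883247 [ 48.353 -14.86  128.818 265.215  79.369  24.403] wrist [0.224 0.303 0.202]
-25 0 7.723175096352065 [ 47.191  -4.003 133.02  258.567  76.253  40.4  ] wrist [0.211 0.278 0.102]
-25 0.1 3.3162177053382607 [ 47.191 -20.694 133.255 262.974  73.594  23.575] wrist [0.211 0.278 0.202]
-20 0 3.7522470178236063 [ 45.397  -8.968 137.428 254.103  70.973  41.141] wrist [0.2   0.251 0.102]
-20 0.1 3.4904080712591394 [ 45.397 -27.141 137.69  260.869  67.055  22.406] wrist [0.2   0.251 0.202]
```

```bash
cat >> h.py <<'E'
AX=np.array([np.cos(np.radians(1.6)),np.sin(np.radians(1.6)),0]); BOT=np.array([.5525,-.2205,.05]); A_=-23
G=BOT+S_*AX
def down(p): return p+np.array([0,0,.163]),Ro.from_matrix(np.c_[AX,np.cross([0,0,-1],AX),[0,0,-1]]).as_euler("xyz",degrees=True)
def pts(q):
    t,R,el,w=fk(q,P); g=t+.163*R[:,2]
    return g+.08*R[:,0],g-.03*R[:,0],t+.182*R[:,2],t,w,el
E
python3 -W ignore - <<'E'
from h import *
np.set_printoptions(precision=3,suppress=True)
qa=ik(*stand_pose(A_,.1),[46.5,-23,135,262,70,23]); qb=ik(*stand_pose(A_,0),qa)
ql=ik(*down(G+[0,0,.25]),[-23,0,70,0,95,64])
print(qa,qb,ql)
for via in ([46.5,-30,95,262,72,23],[46.5,-40,120,262,72,23]):
    ch=[ql,np.array(via),qa]
    for i in range(2):
        print("seg",via)
        for k in np.linspace(0,1,7):
            q=ch[i]*(1-k)+ch[i+1]*k; p=pts(q); print(np.round(k,2),"mouth",p[0],"bot",p[1],"tip",p[2],"tcp",p[3],"w",p[4])
E
```

```text
[ 46.556 -23.192 135.029 262.106  71.082  23.154] [ 46.556  -5.935 134.785 256.839  74.216  40.682] [-23.793  10.015  59.341  -0.    110.643  64.607]
seg [46.5, -30, 95, 262, 72, 23]
0.0 mouth [ 0.662 -0.217  0.3  ] bot [ 0.552 -0.221  0.3  ] tip [ 0.582 -0.22   0.281] tcp [ 0.582 -0.22   0.463] w [ 0.582 -0.22   0.63 ]
0.17 mouth [0.689 0.157 0.437] bot [0.603 0.116 0.382] tip [0.63  0.139 0.383] tcp [0.599 0.021 0.518] w [ 0.571 -0.088  0.642]
0.33 mouth [0.537 0.368 0.688] bot [0.485 0.354 0.592] tip [0.497 0.377 0.617] tcp [0.516 0.196 0.634] w [0.533 0.031 0.649]
0.5 mouth [0.374 0.326 0.911] bot [0.318 0.367 0.825] tip [0.325 0.369 0.86 ] tcp [0.401 0.244 0.751] w [0.471 0.129 0.651]
0.67 mouth [0.352 0.151 0.981] bot [0.263 0.208 0.953] tip [0.281 0.192 0.979] tcp [0.341 0.199 0.807] w [0.395 0.205 0.648]
0.83 mouth [0.463 0.058 0.87 ] bot [0.361 0.07  0.91 ] tip [0.393 0.056 0.914] tcp [0.35  0.161 0.772] w [0.31  0.257 0.641]
1.0 mouth [0.541 0.167 0.656] bot [0.485 0.109 0.731] tip [0.516 0.115 0.716] tcp [0.364 0.204 0.67 ] w [0.224 0.285 0.628]
seg [46.5, -30, 95, 262, 72
[... 2007 characters left out ...]
 0.482] tip [0.519 0.119 0.458] tcp [0.358 0.198 0.429] w [0.209 0.27  0.403]
0.33 mouth [0.531 0.158 0.33 ] bot [0.504 0.129 0.432] tip [0.528 0.129 0.407] tcp [0.365 0.205 0.383] w [0.214 0.275 0.362]
0.5 mouth [0.532 0.159 0.276] bot [0.51  0.137 0.382] tip [0.533 0.135 0.355] tcp [0.368 0.209 0.337] w [0.216 0.278 0.321]
0.67 mouth [0.528 0.155 0.223] bot [0.514 0.141 0.331] tip [0.535 0.137 0.303] tcp [0.369 0.21  0.291] w [0.216 0.277 0.28 ]
0.83 mouth [0.521 0.149 0.172] bot [0.514 0.141 0.281] tip [0.533 0.136 0.252] tcp [0.366 0.208 0.246] w [0.212 0.274 0.24 ]
1.0 mouth [0.51  0.138 0.122] bot [0.51  0.138 0.232] tip [0.528 0.131 0.202] tcp [0.36  0.202 0.202] w [0.206 0.267 0.202]
```

```bash
python3 -W ignore - <<'E'
from h import *
np.set_printoptions(precision=3,suppress=True)
def st(n):
    s=r.sense();print(n,round(s["clock"],2),np.array(s["tcp_pos"]),np.array(s["contact_force"]),round(s["opening"],4),s["gripper_force"])
p,o=down(G)
r.reach(p+[0,0,.09],o)
r.servo_line(p,speed=.08);st("at")
r.grab(30);r.wait(.2);st("grab")
r.servo_line(p+[0,0,.06],speed=.06);st("lift")
r.servo_line(p+[0,0,.25],speed=.2)
r.move_joints([46.5,-40,120,262,72,23])
q=ik(*stand_pose(A_,.1),[46.5,-23,135,262,70,23]);r.move_joints(list(q));st("above")
s=r.snapshot("wrist");cv2.imwrite("pics/w2.png",s["frame"][:,:,::-1])
s=r.snapshot("scene");cv2.imwrite("pics/s2.png",cv2.resize(s["frame"][110:290,260:460,::-1],None,fx=3,fy=3,interpolation=cv2.INTER_CUBIC))
s=r.snapshot("top");cv2.imwrite("pics/t2.png",cv2.resize(s["frame"][200:350,180:380,::-1],None,fx=4,fy=4,interpolation=cv2.INTER_CUBIC))
E
```

```text
at 3.94 [ 0.583 -0.22   0.214] [-0.144  0.119  0.023] 0.0874 0.0
grab 4.75 [ 0.583 -0.219  0.213] [-0.858  5.077  1.505] 0.0559 30.00000374391675
lift 5.9 [ 0.582 -0.22   0.272] [-0.886  0.587 -0.853] 0.0565 29.99849148094654
above 11.96 [0.361 0.202 0.204] [-0.974 -0.83  -0.009] 0.0559 29.998573176562786
```

View pics/s2.png

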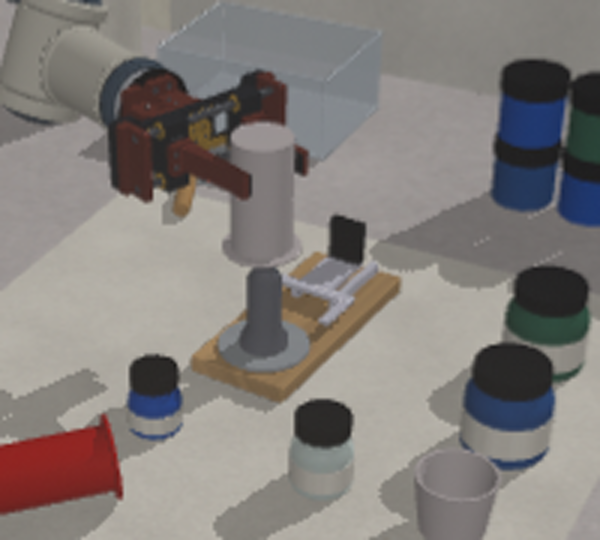

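View pics/w2.png

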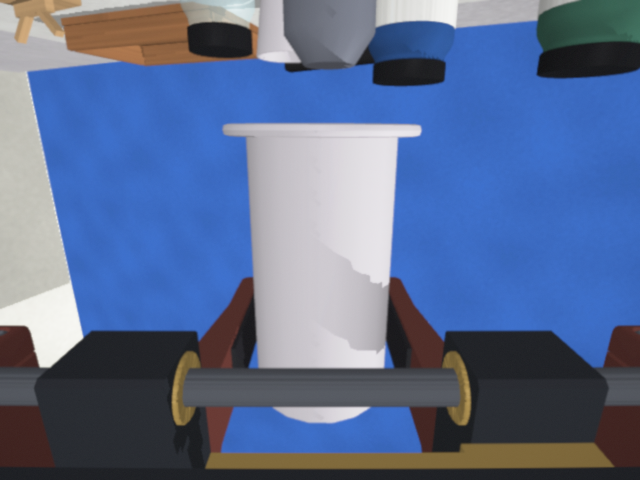

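The cup is held mouth down over the peg. In the wrist view the lip spans (223–421, 130), and the peg is at about (329, 60), a few mm to one side. I'll compare predicted with seen outlines.

```bash
python3 -W ignore - <<'E'
from h import *
np.set_printoptions(precision=4,suppress=True)
s=r.snapshot("wrist");e=r.sense();t=np.array(e["tcp_pos"]);R=Ro.from_euler("xyz",e["orientation"],degrees=True).as_matrix()
print(t,R)
g=t+.163*R[:,2];ax=R[:,0]
th=np.linspace(0,2*np.pi,72)
def circ(c,rad,n):
    u=np.cross(n,[.3,.5,.8]);u/=np.linalg.norm(u);v=np.cross(n,u);return c+rad*(np.cos(th)[:,None]*u+np.sin(th)[:,None]*v)
for n,c,rad in(("mouth",g+.08*ax,.036),("lipback",g+.076*ax,.036),("bot",g-.03*ax,.028)):
    u=proj(s,circ(c,rad,ax));print(n,u.min(0),u.max(0))
for z in(.082,.072,.062): 
    u=proj(s,circ(SEAT+[0,0,z],.016,[0,0,1]));print("peg",z,u.min(0),u.max(0))
print("imgright",np.array(s["R"])[0],"fwd",np.array(s["R"])[2])
f=cv2.cvtColor(s["frame"],cv2.COLOR_RGB2HSV).astype(int)
for row in(3,12,20,28,60): print(row,[tuple(x) for x in s["frame"][row,270:390:6]])
for row in(130,200,260): 
    m=np.where(f[row,:,1]<60)[0];m=m[(m>200)&(m<440)];print(row,m.min(),m.max())
c=f[:,322,1]<60;print("col",np.where(np.diff(c.astype(int)))[0])
E
```

```text
[0.3605 0.202  0.2035] [[ 0.0023  0.3907  0.9205]
 [ 0.0022  0.9205 -0.3907]
 [-1.      0.0029  0.0012]]
mouth [221.9794 116.1175] [423.5497 120.89  ]
lipback [222.8331 129.8885] [422.663  131.2073]
bot [259.9263 339.6965] [384.6997 420.0066]
peg 0.082 [275.1508  51.7571] [366.3184  67.649 ]
peg 0.072 [274.0755  15.7642] [367.2277  39.6454]
peg 0.062 [272.9618 -21.9588] [368.1681  10.5774]
imgright [0.3899 0.9209 0.0027] fwd [ 0.8816 -0.3741  0.2877]
3 [(np.uint8(188), np.uint8(184), np.uint8(190)), (np.uint8(196), np.uint8(192), np.uint8(198)), (np.uint8(180), np.uint8(177), np.uint8(183)), (np.uint8(90), np.uint8(93), np.uint8(103)), (np.uint8(97), np.uint8(100), np.uint8(110)), (np.uint8(101), np.uint8(104), np.uint8(115)), (np.uint8(104), np.uint8(107), np.uint8(118)), (np.uint8(107), np.uint8(110), np.uint8(121)), (np.uint8(109), np.uint8(113), np.uint8(124)), (np.uint8(111), np.uint8(114), np.uint8(126)), (np.uint8(116), np.uint8(119), np.uint8(131)), (np.uint8(119), np.uint8(123), np.uint8(135)), (np.uint8(122), np.uint8(126), np.uint8(138)), (np.uint8(122), np.uint8(126), np.
[... 3397 characters left out ...]
), (np.uint8(85), np.uint8(88), np.uint8(97)), (np.uint8(92), np.uint8(94), np.uint8(104)), (np.uint8(95), np.uint8(97), np.uint8(107)), (np.uint8(97), np.uint8(101), np.uint8(111)), (np.uint8(95), np.uint8(99), np.uint8(108)), (np.uint8(95), np.uint8(98), np.uint8(108)), (np.uint8(108), np.uint8(112), np.uint8(123)), (np.uint8(137), np.uint8(141), np.uint8(155)), (np.uint8(125), np.uint8(130), np.uint8(143)), (np.uint8(36), np.uint8(36), np.uint8(37)), (np.uint8(30), np.uint8(28), np.uint8(29)), (np.uint8(29), np.uint8(29), np.uint8(30)), (np.uint8(33), np.uint8(60), np.uint8(102)), (np.uint8(33), np.uint8(55), np.uint8(92))]
130 223 420
200 250 393
260 253 390
col [ 68 122 422 452 453 469]
```

View pics/t2.png

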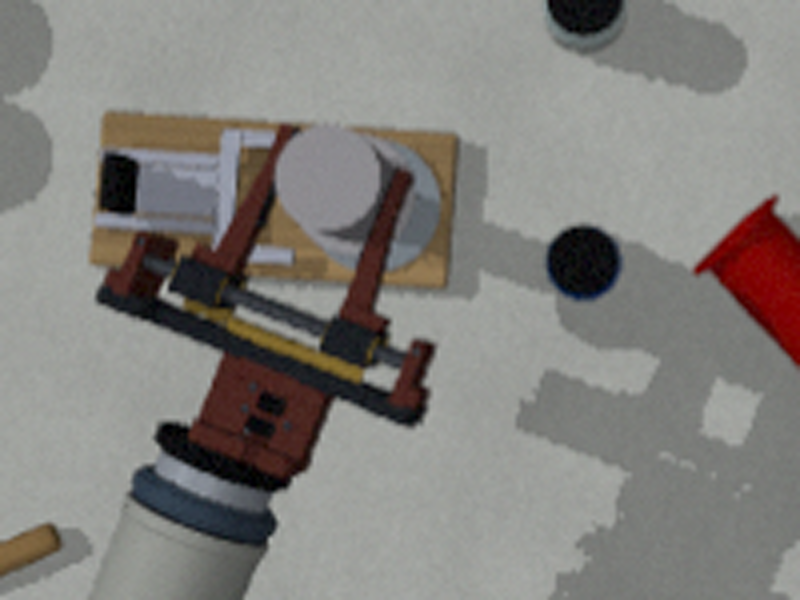

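```bash
python3 -W ignore - <<'E'
from h import *
np.set_printoptions(precision=4,suppress=True)
s=r.snapshot("wrist");f=s["frame"].astype(float)
def edge(row,a,b):
    d=np.abs(np.diff(f[row-1:row+2].mean(0),axis=0)).sum(1)[a:b]; d=d*(d>.3*d.max()); return a+.5+(d*np.arange(b-a)).sum()/d.sum()
rows=[2,6,10,14,18,22,26]
E=np.array([(edge(w,278,294),edge(w,368,382)) for w in rows]);print(E.T)
th=np.linspace(0,2*np.pi,180)
def side(xy,row):   # silhouettes of 32 mm cylinder at given row
    L=[]
    for sgn in(0,1):
        zz=np.linspace(.05,.12,8);ps=[]
        for z in zz:
            u=proj(s,np.c_[xy[0]+.016*np.cos(th),xy[1]+.016*np.sin(th),0*th+z]);ps.append(u[u[:,0].argmax() if sgn else u[:,0].argmin()])
        ps=np.array(ps);o=ps[:,1].argsort();L.append(np.interp(row,ps[o,1],ps[o,0]))
    return np.array(L).T
S=least_squares(lambda x:(side(x,rows)-E).ravel(),SEAT[:2],diff_step=1e-4);print("peg wrist",S.x,S.fun.reshape(-1,2).T)
for row in (128,130,132,134): print("lip",row,edge(row,215,232),edge(row,412,430))
np.save("pegw.npy",S.x)
# scene camera: disc as ellipse, first picture
sc=r.snapshot("scene"); im=cv2.imread("pics/scene0.png")
for xy in (SEAT[:2],S.x):
    u=proj(sc,np.c_[xy[0]+.043*np.cos(th),xy[1]+.043*np.sin(th),0*th+.022]);
    v=proj(sc,[[xy[0],xy[1],.104]]);print(u.min(0),u.max(0),"tip",v)
k=5;x0,y0=315,185;o=cv2.resize(im[y0:y0+60,x0:x0+80],None,fx=k,fy=k,interpolation=cv2.INTER_CUBIC)
tp=cv2.imread("pics/top0.png");a0,b0=245,225;o2=cv2.resize(tp[b0:b0+60,a0:a0+60],None,fx=k,fy=k,interpolation=cv2.INTER_CUBIC)
t=r.snapshot("top")
for xy,c in ((SEAT[:2],(0,255,0)),(S.x,(0,0,255))):
    ci=lambda rad,z:np.c_[xy[0]+rad*np.cos(th),xy[1]+rad*np.sin(th),0*th+z]
    for rad,z in((.043,.022),(.016,.09)):
        cv2.polylines(o,[np.int32((proj(sc,ci(rad,z))-[x0,y0]+.5)*k)],True,c);cv2.polylines(o2,[np.int32((proj(t,ci(rad,z))-[a0,b0]+.5)*k)],True,c)
cv2.imwrite("pics/cmp.png",np.hstack([o,o2]))
E
```

```text
[[283.456  283.4642 283.5497 283.5841 283.6507 283.7691 284.2788]
 [376.6308 376.5825 376.4845 376.4493 376.3673 376.2837 377.8132]]
peg wrist [0.5128 0.1403] [[-0.0928  0.0042  0.0238  0.0946  0.1332  0.1207 -0.283 ]
 [ 0.4334  0.3462  0.3089  0.2086  0.154   0.0986 -1.57  ]]
lip 128 222.31836734693877 420.6566757493188
lip 130 222.32241014799155 420.7654639175258
lip 132 222.6418918918919 420.5296912114014
lip 134 223.74585635359117 419.6915492957746
[330.6365 215.3276] [361.5041 232.4207] tip [[346.2916 198.375 ]]
[331.8401 215.1734] [362.6991 232.252 ] tip [[347.5303 198.2184]]
```

View pics/cmp.png

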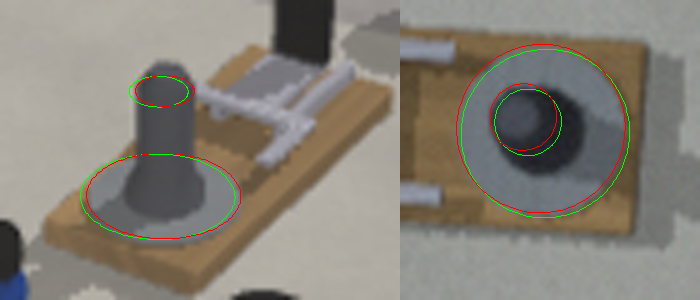

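```bash
python3 -W ignore - <<'E'
from h import *
np.set_printoptions(precision=4,suppress=True)
p,o=stand_pose(A_,0);p=p+[.001,.0026,0]
F0=None
def st(n):
    s=r.sense();print(n,round(s["clock"],2),np.array(s["tcp_pos"]),np.array(s["contact_force"]),np.array(s["torque"]));return np.array(s["contact_force"])
r.servo_line(p+[0,0,.1],o,speed=.05);F0=st("shift")
for dz in[.06,.03,.02,.015,.012,.009,.006,.004,.003,.002,.001,0,-.001,-.002,-.003,-.004,-.005,-.006]:
    r.servo_line(p+[0,0,dz],speed=.06 if dz>.02 else .03);F=st(dz)-F0
    if F[2]>6 or np.linalg.norm(F)>12: break
E
```

```text
shift 12.56 [0.3612 0.2045 0.2021] [ 0.1001  0.063  -1.0599] [ 0.3002  0.5018 -0.0249]
0.06 13.38 [0.3613 0.2044 0.1622] [-0.0809 -0.5986 -1.2562] [ 0.3033  0.4521 -0.0413]
0.03 14.03 [0.3612 0.2044 0.1321] [-1.0236  0.2577 -0.6509] [ 0.2887  0.4626 -0.0128]
0.02 14.51 [0.3611 0.2043 0.1218] [-0.2649  0.113  -1.0255] [0.2489 0.4628 0.0153]
0.015 14.82 [0.3611 0.2042 0.1167] [-0.4009  0.2309 -0.1831] [0.2584 0.4879 0.0048]
0.012 15.07 [0.3611 0.2042 0.1138] [ 0.0613  0.1817 -1.3241] [ 0.2783  0.4558 -0.0129]
0.009 15.32 [0.3611 0.2042 0.1108] [-0.4871  0.4065 -0.7508] [ 0.2815  0.4908 -0.0018]
0.006 15.57 [0.3611 0.2043 0.1078] [ 0.4184  0.5742 -0.6428] [0.2918 0.4882 0.051 ]
0.004 15.82 [0.3612 0.2043 0.1059] [ 1.4309  0.4274 -1.7378] [0.3538 0.483  0.1193]
0.003 16.07 [0.3612 0.2043 0.105 ] [ 0.7607  0.6487 -0.7704] [0.2929 0.4115 0.0552]
0.002 16.32 [0.3612 0.2043 0.104 ] [ 0.6098  0.2739 -1.1245] [0.2403 0.4045 0.0689]
0.001 16.57 [0.3612 0.2043 0.1029] [0.9441 0.4032 0.2508] [0.3153 0.3859 0.0529]
0 16.82 [0.3613 0.2044 0.1023] [0.5281 0.3374 0.9943] [0.1019 0.1424 0.0119]
-0.001 17.07 [0.3615 0.2045 0.1019] [ 0.8518 -0.6532  4.909 ] [-0.2984 -0.3944 -0.043 ]
-0.002 17.32 [0.3617 0.2046 0.1015] [ 1.4489 -2.3833  7.6261] [-0.5627 -0.6853 -0.0872]
```

```bash
cat >> h.py <<'E'
PEG=np.array([.5120,.1395,0]); YD=np.array([.089,.996,0]); YD/=np.linalg.norm(YD)
def push_pose(d,ztip,sg=1):
    x=sg*YD; return PEG+d*YD+[0,0,ztip+.182],Ro.from_matrix(np.c_[x,np.cross([0,0,-1],x),[0,0,-1]]).as_euler("xyz",degrees=True)
E
python3 -W ignore - <<'E'
from h import *
np.set_printoptions(precision=3,suppress=True)
qa=ik(*stand_pose(A_,.1),[46.5,-23,135,262,70,23]);v=np.array([46.5,-40,120,262,72,23])
for sg in(1,-1):
    q3=ik(*push_pose(.19,.25,sg),[32,5,60,0,110,30]);print(sg,q3)
    if q3 is None or sg==1 and False: continue
    for k in np.linspace(0,1,11):
        p=pts(v*(1-k)+q3*k);print(round(k,1),"tip",p[2],"tcp",p[3],"w",p[4])
    q4=ik(*push_pose(.19,.045,sg),q3);q5=ik(*push_pose(.11,.045,sg),q3);print(q4,q5)
E
```

```text
1 [ 28.733   9.248  63.368  -0.    107.384  33.84 ]
0.0 tip [0.507 0.106 0.508] tcp [0.347 0.187 0.475] w [0.201 0.261 0.444]
0.1 tip [0.459 0.109 0.674] tcp [0.338 0.194 0.568] w [0.227 0.272 0.471]
0.2 tip [0.374 0.163 0.801] tcp [0.312 0.226 0.642] w [0.255 0.283 0.496]
0.3 tip [0.276 0.259 0.865] tcp [0.28  0.277 0.684] w [0.284 0.294 0.518]
0.4 tip [0.192 0.377 0.856] tcp [0.257 0.338 0.69 ] w [0.316 0.303 0.537]
0.5 tip [0.147 0.489 0.778] tcp [0.252 0.397 0.661] w [0.349 0.312 0.555]
0.6 tip [0.152 0.568 0.65 ] tcp [0.273 0.438 0.608] w [0.383 0.319 0.569]
0.7 tip [0.21  0.594 0.504] tcp [0.319 0.453 0.544] w [0.419 0.324 0.581]
0.8 tip [0.307 0.557 0.371] tcp [0.384 0.437 0.485] w [0.455 0.328 0.59 ]
0.9 tip [0.422 0.462 0.28 ] tcp [0.458 0.393 0.445] w [0.492 0.329 0.596]
1.0 tip [0.529 0.329 0.25 ] tcp [0.529 0.329 0.432] w [0.529 0.329 0.599]
[28.733 10.8   82.496 -0.    86.703 33.84 ] [22.145  4.083 89.801 -0.    86.116 27.251]
-1 [  28.733    9.248   63.368    0.     107.384 -146.16 ]
0.0 tip [0.507 0.106 0.508] tcp [0.347 0.187 0.475] w [0.201 0.261 0.444]
0.1 tip [0.459 0.109 0.674] tcp [0.338 0.194 0.568] w [0.227 0.272 0.471]
0.2 tip [0.374 0.163 0.801] tcp [0.312 0.226 0.642] w [0.255 0.283 0.496]
0.3 tip [0.276 0.259 0.865] tcp [0.28  0.277 0.684] w [0.284 0.294 0.518]
0.4 tip [0.192 0.377 0.856] tcp [0.257 0.338 0.69 ] w [0.316 0.303 0.537]
0.5 tip [0.147 0.489 0.778] tcp [0.252 0.397 0.661] w [0.349 0.312 0.555]
0.6 tip [0.152 0.568 0.65 ] tcp [0.273 0.438 0.608] w [0.383 0.319 0.569]
0.7 tip [0.21  0.594 0.504] tcp [0.319 0.453 0.544] w [0.419 0.324 0.581]
0.8 tip [0.307 0.557 0.371] tcp [0.384 0.437 0.485] w [0.455 0.328 0.59 ]
0.9 tip [0.422 0.462 0.28 ] tcp [0.458 0.393 0.445] w [0.492 0.329 0.596]
1.0 tip [0.529 0.329 0.25 ] tcp [0.529 0.329 0.432] w [0.529 0.329 0.599]
[  28.733   10.8     82.496   -0.      86.703 -146.16 ] None
```

```bash
python3 -W ignore - <<'E'
from h import *
np.set_printoptions(precision=4,suppress=True)
def st(n):
    s=r.sense();print(n,round(s["clock"],2),np.array(s["tcp_pos"]),np.array(s["contact_force"]),round(s["opening"],4));return np.array(s["contact_force"])
p,o=stand_pose(A_,0);p=p+[.001,.0026,0]
r.servo_line(p+[0,0,-.0005],speed=.03);st("unload")
r.let_go();r.wait(.3);st("open")
r.servo_line(p+[0,0,.08],speed=.1);st("up")
r.grab(5)
r.move_joints([46.5,-40,120,262,72,23])
q3=ik(*push_pose(.19,.25),[32,5,60,0,110,30]);r.move_joints(list(q3));st("high")
s=r.snapshot("top");sc=r.snapshot("scene")
f=lambda im,u,v,w,h,k:cv2.resize(im[v:v+h,u:u+w,::-1],None,fx=k,fy=k,interpolation=cv2.INTER_CUBIC)
cv2.imwrite("pics/seat.png",np.hstack([f(sc["frame"],310,150,100,100,4),f(s["frame"],195,210,100,100,4)]))
E
```

```text
unload 17.57 [0.3614 0.2044 0.1021] [ 0.8819 -1.2131  4.8184] 0.0558
open 18.55 [0.3612 0.2043 0.1015] [0.2094 0.0213 1.2476] 0.088
up 19.51 [0.361  0.2041 0.1813] [-0.6281  0.0328 -0.5661] 0.0877
high 25.88 [0.5287 0.3289 0.4321] [-0.2087  0.3529  0.1836] 0.0005
```

View pics/seat.png

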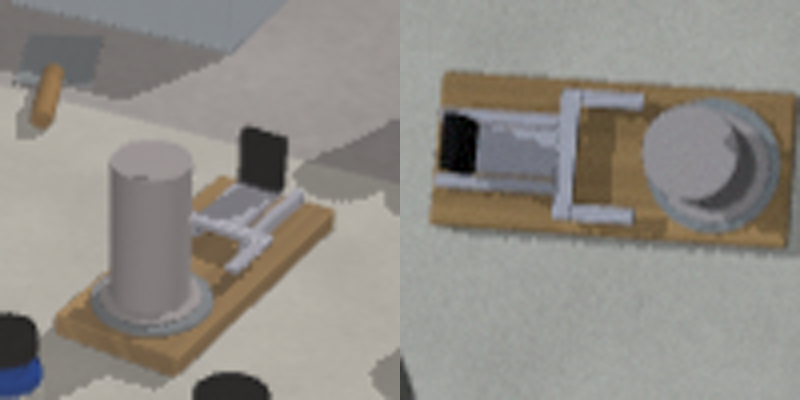

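The cup stands upright on the disc with its lip flush all round (scene crop, lip at about (150,300)). The fork is still open. Next I push the tab.

```bash
python3 -W ignore - <<'E'
from h import *
np.set_printoptions(precision=4,suppress=True)
def st(n):
    s=r.sense();t=np.array(s["tcp_pos"]);F=np.array(s["contact_force"]);print(n,round(s["clock"],2),"d",round((t-PEG)@YD,4),t,F);return F@YD
r.servo_line(push_pose(.19,.10)[0],speed=.2)
r.servo_line(push_pose(.19,.045)[0],speed=.1);f0=st("down")
d=.19
while d>.106:
    d-=.006 if d>.126 else .002
    r.servo_line(push_pose(d,.045)[0],speed=.04);f=st(round(d,3))-f0
    if f>14: break
E
```

```text
down 27.57 d 0.1901 [0.529  0.3288 0.2275] [-0.8163  0.5307 -0.7816]
0.184 27.88 d 0.1838 [0.5285 0.3225 0.2277] [-0.0278 -0.7499  0.897 ]
0.178 28.18 d 0.1777 [0.5279 0.3165 0.227 ] [-0.5038  0.3961  0.9228]
0.172 28.48 d 0.1717 [0.5273 0.3105 0.227 ] [0.6103 0.326  0.0133]
0.166 28.77 d 0.1657 [0.5268 0.3045 0.227 ] [ 0.0896 -0.0857 -0.0853]
0.16 29.07 d 0.1596 [0.5262 0.2985 0.227 ] [0.3292 0.2768 0.0203]
0.154 29.38 d 0.1536 [0.5257 0.2925 0.227 ] [ 0.0945 -0.3561  0.0714]
0.148 29.68 d 0.1476 [0.5252 0.2865 0.227 ] [ 0.0219 -0.6503 -0.5463]
0.142 29.98 d 0.1416 [0.5246 0.2805 0.227 ] [-0.1237  0.0781  0.2811]
0.136 30.27 d 0.1356 [0.5241 0.2745 0.227 ] [-0.4368  0.4924 -0.12  ]
0.13 30.57 d 0.1296 [0.5236 0.2686 0.227 ] [ 0.4537 -0.3199  0.3705]
0.124 30.88 d 0.1236 [0.523  0.2626 0.227 ] [0.3544 0.0795 0.6358]
0.122 31.12 d 0.1219 [0.5229 0.2609 0.227 ] [ 1.0975  0.8014 -0.0437]
0.12 31.38 d 0.12 [0.5227 0.259  0.227 ] [ 0.0611  1.7317 -0.5949]
0.118 31.62 d 0.1192 [0.5225 0.2583 0.2271] [ 1.7675  8.8484 -1.5147]
0.116 31.88 d 0.1186 [0.5223 0.2576 0.2272] [ 3.3965 15.9255 -4.1649]
```

```bash
python3 -W ignore - <<'E'
from h import *
r.servo_line(push_pose(.15,.045)[0],speed=.08)
r.servo_line(push_pose(.18,.30)[0],speed=.2)
s=r.snapshot("top");sc=r.snapshot("scene")
f=lambda im,u,v,w,h,k:cv2.resize(im[v:v+h,u:u+w,::-1],None,fx=k,fy=k,interpolation=cv2.INTER_CUBIC)
a=f(sc["frame"],310,150,100,100,4);b=f(s["frame"],195,210,100,100,4)
# expected closed tab top outline (center 101 mm from peg)
XD=np.array([YD[1],-YD[0],0])
for c,im,u0,v0 in((sc,a,310,150),(s,b,195,210)):
    c4=[PEG+(.101+i*.006)*YD+j*.018*XD+[0,0,.08] for i,j in((1,1),(1,-1),(-1,-1),(-1,1))]
    im[:]=cv2.polylines(im.copy(),[np.int32((proj(c,c4)-[u0,v0]+.5)*4)],True,(0,0,255))
cv2.imwrite("pics/end.png",np.hstack([a,b]));e=r.sense();print(e["clock"],e["contact_force"])
E
```

```text
33.9833 [ 0.89994067 -0.11791042  0.18802216]
```

View pics/end.png

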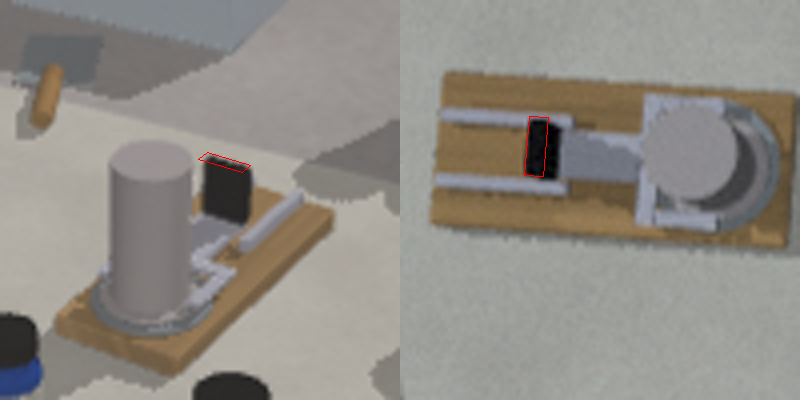

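The fork has closed over the lip, and the tab lies on the outline predicted for the end stop at (537,147) in the top crop. The cup is still upright.

```bash
python3 -c "
from station import r
print(r.hand_in())"
```

```text
the job is handed in; nothing more can be done
None
```

The cup is upside down on the peg with its lip on the disc, the lock slide is pushed to its stop with the fork over the lip, and the job was handed in at about 34 s.

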